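# Fasten the one loose wing screw on an instrument case with the fork key

## Task

On the cover of the aluminium instrument case, two of the three captive wing screws lie fastened along their row and one still stands askew. Pick up the fork-ended key, fit its fork over the askew wing and turn that screw clockwise until it is fully home, its wing in line with the row like the other two. Then lift the key off and stand it upright in the middle of the open tool tray, setting it down rather than dropping it.

Things in the scene. Friction and masses are not known exactly. Their poses are not given: they have to be found in the camera images.
- key: Fork key, 180 g, 100 mm tall, standing on its fork. Origin: centre of the fork's tips, z up. Two steel jaws 40 mm long (x), 6 thick, 16 deep, 18 mm open slot between them along x; crown 40x30 mm, z 16-24; shank 14 mm; flat black handle 30 (x) x 22 mm (y), z 50-100: grip across y. Same after a half turn. Not the nut driver (round handle, round solid foot) standing 10 cm or more away.
- screw_head (a point): Top centre of the askew screw's wing, turning with it: x along the wing, z up. Wing: upright steel blade 40 mm long, 6 thick, 14 high, on a washer 60 mm wide, 3 mm thick, on the case cover 85 mm above the bench. Any one of 3 like screws, 90 mm apart, in a row along the middle of the 186x306 mm cover; the other two lie along the row. The fork has 6 mm side play on it.
- screw (a joint): Angle of the askew screw, rad. Grows clockwise seen from above; starts between 0 and 0.3; 1.05 is fully home, at a hard stop, wing in line with the row. Turns against about 0.1 N m of friction and stays where left. A fork centred on the wing turns freely about 0.3 rad (17 degrees) either way before its jaws push the wing, so turn the key that much farther.
- tray: Open grey tool tray, 140 x 140 mm, 25 mm high, walls and floor 5 mm thick, empty, fixed to the bench. Origin: centre of its underside (inner floor 5 mm above it); z up.
Mind the look-alikes: they are no part of the job. Several things look just like the tray: the one meant starts farthest to the robot's right.

How it is judged:
By the outcome, as a careful person would: the job done as asked, in the order asked, and still so for the second after the job is handed in, with the robot touching nothing.
It also fails if it takes over 48 s, if anything falls off the work surface, if the arm or the gripper's body presses on something with over 40 N, if the wrist force passes 120 N, or if a joint passes its speed limit or range.

## Robot

A 6-joint arm with a two-finger parallel gripper is mounted at the origin on the work surface. World frame = base frame: x ahead of the robot, y to its left, z up, the work surface at z = 0. Lengths are in m, angles in degrees, forces in N, time in s.
With the tool pointing down it reaches from about 0.325 to 0.85 m from the base axis. Payload 15.5 kg.
Tool frame: the origin (TCP) lies midway between the tips of the shut fingers; the grasp point (between the pads) lies 19 mm behind it; z points along the fingers, y is the line along which they close (so a half turn about z gives the same grasp; the last joint's range is limited). The gripper opens to 91 mm and grips with 3 to 60 N. Pads are 32 mm wide; open, the fingers measure 118 mm over their backs; the gripper's body (76 mm by 178 mm) begins 60 mm behind the grasp point.
Start: joints at [-5.472, 28.281, 77.091, -0, 74.628, -5.472], TCP at [0.625, 0, 0.214] pointing down, gripper open.
Joint ranges: [-166.48, 166.48], [-47.26, 123.95], [12.59, 153.08], [-70.14, 250.14], [6.76, 159.57], [-176.63, 176.63]. Speed limits (degrees/s): [108.29, 108.29, 147.25, 172.46, 172.46, 172.46].

## Interface

Orientations are given as a 3x3 rotation matrix whose columns are the frame's x, y, z axes.
In Python, from bench import ctrl gives the robot as it stands. The module is installed in compiled form; this text tells all that it offers. Calls block until the motion is done:
- ctrl.goto(position, orientation): joint-space move of the TCP to a pose.
- ctrl.move_l(position, vel=0.15, ori=None, contact_N=None): straight line of the TCP; ori=None keeps the orientation; vel is the mean speed in m/s. With contact_N (N) it stops when the force on the tool has changed by that much, and returns True; else False.
- ctrl.movej(angles): joint-space move.
- ctrl.command_gripper(opening): opening from 0.0 (shut) to 1.0 (fully open); the grip force is fixed at half the most; returns when the fingers have stopped.
- ctrl.sleep(seconds).
- ctrl.ik(position, orientation): joint angles nearest the present ones, or None.
- ctrl.read_camera(name): name is "scene" or "side" or "wrist"; returns the picture (384x512x3 uint8, blue, green, red); there is no depth.
- ctrl.camera_params(name): a dict with "fx", "fy", "cx", "cy" (pixels), "pose" (4x4, takes a point from camera to world coordinates); the wrist camera has in their place "T_tool_cam" (4x4, takes a point from camera to tool coordinates, whose origin is the TCP and whose axes are the flange's). Camera axes: x right, y up, looking along -z (the intrinsics and any distortion apply to the point x, -y, -z); pixel columns grow to the right and rows downward; lengths in m; the calibration is good to about 2 mm. A picture is of the moment at which its call begins: read the wrist's pose just before it. camera_params takes no time and is no camera call.
A pose or a line that the arm cannot do raises ctrl.MotionError and nothing moves.
- ctrl.sign_off(): hands the job in; it is judged then, once.
Readings, each from a call of its own:
- ctrl.current_t(): time.
- ctrl.current_q(): joint angles.
- ctrl.current_dq(): joint speeds.
- ctrl.current_effort(): joint torques, N m.
- ctrl.current_tool_pos(): TCP position.
- ctrl.current_eef_rot(): TCP orientation.
- ctrl.current_contact_force(): force on the tool from outside, world axes, zero at the start.
- ctrl.current_wrist_torque(): the same for the moment, N m.
- ctrl.current_grip_width(): opening from 0.0 (shut) to 1.0 (fully open).
- ctrl.current_grasp_force(): force on a finger pad.
Only numpy, scipy, OpenCV 4.12 (cv2) and the standard library are available. Lean on these libraries where they do the work, as an engineer would, in place of code of your own. Each camera call takes 0.05 s, during which the arm holds its last target. There are 200 camera calls.

## Working session

There is one attempt and no reset: what is moved stays moved. The work goes in short steps, each a Python script; the robot and the scene stay as the last script left them, time stands still between calls to the robot, and variables do not carry over. Pictures are saved under pics/ and viewed, at most 10 in all, crops included, and the job is handed in when it is done.

```bash
mkdir -p pics; cat > h.py <<'E'
import numpy as np, cv2
from bench import ctrl
def params(name):
    p=ctrl.camera_params(name)
    if name=="wrist":
        T=np.eye(4);T[:3,:3]=ctrl.current_eef_rot();T[:3,3]=ctrl.current_tool_pos()
        pose=T@np.array(p["T_tool_cam"])
    else: pose=np.array(p["pose"])
    return p,pose
def px2w(P,u,v,z):
    p,pose=P
    K=np.array([[p["fx"],0,p["cx"]],[0,p["fy"],p["cy"]],[0,0,1.]])
    d=p.get("dist",p.get("distortion"))
    x,y=cv2.undistortPoints(np.array([[[u,v]]],float),K,None if d is None else np.array(d,float))[0,0]
    r=pose[:3,:3]@np.array([x,-y,-1.]);o=pose[:3,3]
    return o+r*(z-o[2])/r[2]
def down(deg):  # tool down, tool y axis at angle deg from world +y
    a=np.radians(deg);c,s=np.cos(a),np.sin(a)
    y=np.array([-s,c,0]);z=np.array([0,0,-1.]);x=np.cross(y,z)
    return np.column_stack([x,y,z])
E
python3 - <<'E'
from h import *
print(ctrl.current_eef_rot(),ctrl.current_t())
ims=[]
for n in ["scene","side","wrist"]:
    p,pose=params(n);print(n,p,pose.round(3).tolist() if n=="wrist" else '')
    im=ctrl.read_camera(n);cv2.imwrite(f"pics/{n}0.png",im);ims.append(im)
cv2.imwrite("pics/a.png",cv2.resize(ims[0],(800,600)));cv2.imwrite("pics/b.png",cv2.resize(ims[1],(800,600)))
E
```

```text
[[-2.14159768e-05  9.99999286e-01 -1.19485731e-03]
 [ 9.99999990e-01  2.15867251e-05  1.42889967e-04]
 [ 1.42915658e-04 -1.19485424e-03 -9.99999276e-01]] 0.0
scene {'fx': 409.60467991195213, 'fy': 409.60467991195213, 'cx': 253.28742257420964, 'cy': 191.8226478733228, 'pose': array([[-0.81742114, -0.33338472,  0.46976303,  0.96371086],
       [ 0.57597092, -0.48570313,  0.65753325,  0.8245431 ],
       [ 0.00895384,  0.80805142,  0.58904391,  0.69503283],
       [ 0.        ,  0.        ,  0.        ,  1.        ]])} 
side {'fx': 400.6369707434214, 'fy': 400.6369707434214, 'cx': 258.3472058275744, 'cy': 193.13150914785174, 'pose': array([[ 0.8663125 ,  0.29747717, -0.4012605 ,  0.03220631],
       [-0.49894567,  0.55327239, -0.66704039, -0.59229228],
       [ 0.02357707,  0.77807261,  0.62773173,  0.79641731],
       [ 0.        ,  0.        ,  0.        ,  1.        ]])} 
wrist {'fx': 326.34758982010607, 'fy': 326.34758982010607, 'cx': 251.68701746919766, 'cy': 191.02132208656252, 'T_tool_cam': array([[-6.66667134e-04,  9.55672107e-01,  2.94432299e-01,
         8.45312469e-02],
       [ 9.99999584e-01,  4.53694899e-04,  7.91636302e-04,
         5.34834204e-04],
       [ 6.22962301e-04,  2.94432704e-01, -9.55672012e-01,
        -1.70476257e-01],
       [ 0.00000000e+00,  0.00000000e+00,  0.00000000e+00,
         1.00000000e+00]])} [[1.0, 0.0, 0.002, 0.625], [-0.001, 0.956, 0.294, 0.085], [-0.002, -0.294, 0.956, 0.384], [0.0, 0.0, 0.0, 1.0]]
```

View pics/a.png

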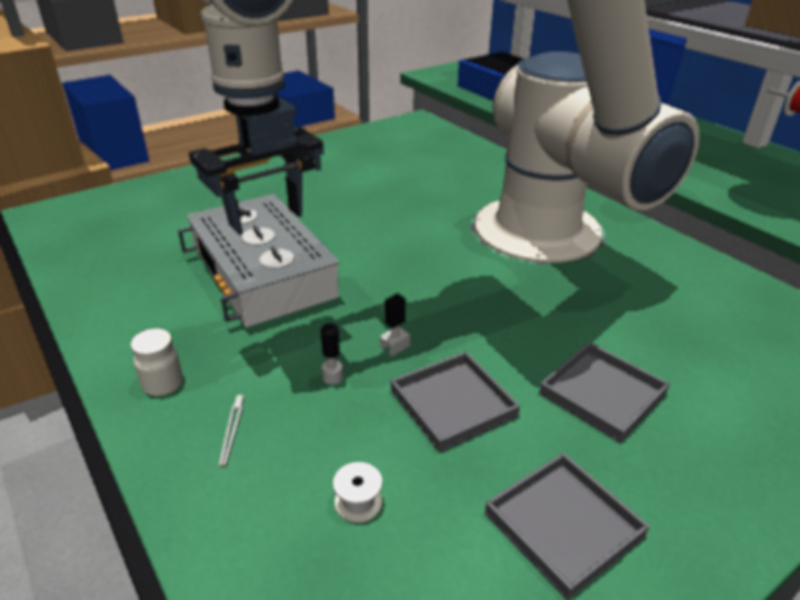

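View pics/b.png

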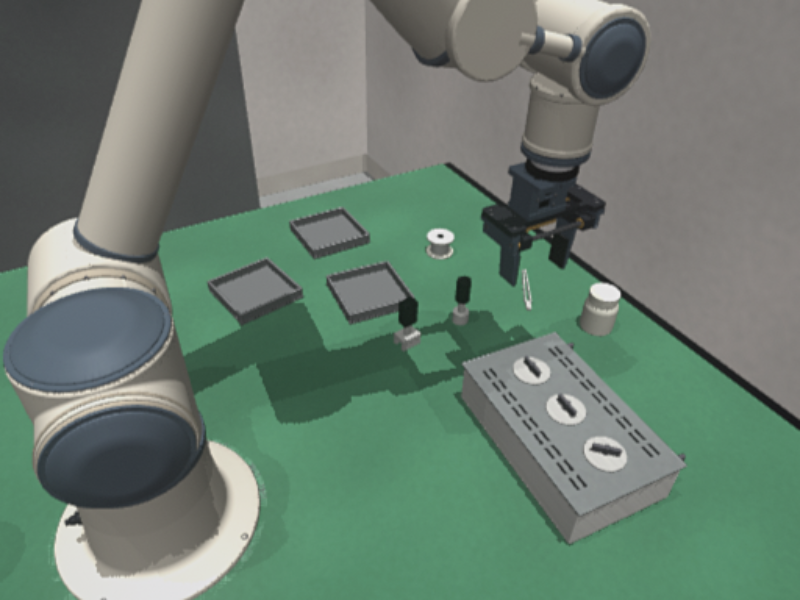

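Side view (800-px scale): the key candidates are the flat-handled tool with a wide foot at (405,325) and the round-handled one at (460,305), which is the nut driver. I choose the first. The trays are at (330,232), (255,288) and (370,290). The askew wing is the nearest one, at (605,450); the other two, at (531,368) and (567,405), look fastened.

```bash
python3 - <<'E'
from h import *
S=params("side");C=params("scene");k=.64
for n,u,v,z in [("key foot",407,334,.02),("key top",408,303,.1),("nut top",463,281,.1),("s1",531,366,.10),("s2",567,404,.10),("s3",605,450,.10),("trayA",330,232,.005),("trayB",255,288,.005),("trayC",370,290,.005),("case c1",463,366,.085),("c2",556,336,.085),("c3",685,464,.085),("c4",573,511,.085)]:
    print(n,px2w(S,u*k,v*k,z).round(3))
for n,u,v,z in [("key foot",396,340,.02),("key top",396,300,.1),("nut top",330,328,.1),("tray1",455,400,.005),("tray2",604,390,.005),("tray3",566,522,.005),("s",276,256,.1),("s",258,233,.1)]:
    print(n,px2w(C,u*k,v*k,z).round(3))
im=cv2.imread("pics/side0.png")
a=cv2.resize(im[180:235,235:315],(800,550),interpolation=cv2.INTER_CUBIC)
b=cv2.resize(im[210:330,290:450],(800,600),interpolation=cv2.INTER_CUBIC)
cv2.imwrite("pics/c.png",np.vstack([cv2.resize(a,(436,300)),cv2.resize(b,(436,300))]))
E
```

```text
key foot [0.486 0.147 0.02 ]
key top [0.482 0.141 0.1  ]
nut top [0.605 0.149 0.1  ]
s1 [ 0.574 -0.088  0.1  ]
s2 [ 0.571 -0.177  0.1  ]
s3 [ 0.56  -0.267  0.1  ]
trayA [0.516 0.554 0.005]
trayB [0.292 0.432 0.005]
trayC [0.496 0.315 0.005]
case c1 [ 0.489 -0.024  0.085]
c2 [ 0.67  -0.041  0.085]
c3 [ 0.652 -0.332  0.085]
c4 [ 0.465 -0.312  0.085]
key foot [0.49  0.163 0.02 ]
key top [0.489 0.161 0.1  ]
nut top [0.611 0.163 0.1  ]
tray1 [0.488 0.315 0.005]
tray2 [0.285 0.429 0.005]
tray3 [0.509 0.558 0.005]
s [ 0.586 -0.063  0.1  ]
s [ 0.578 -0.153  0.1  ]
```

View pics/c.png

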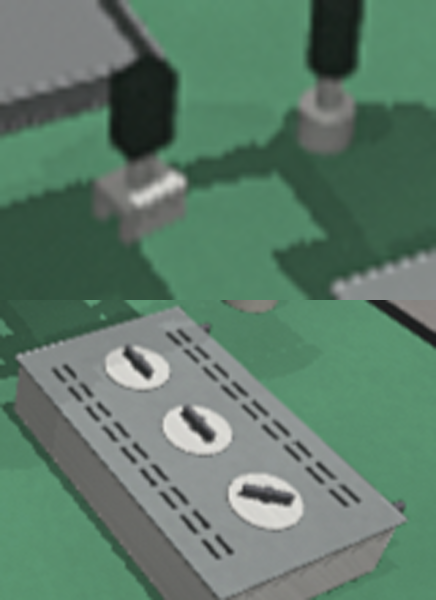

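The key is the left tool, with an open slot under its crown. The askew wing is the end screw nearest the side camera, at y≈-0.26. The tray with the lowest y is C, at about (0.49, 0.315). Next are close wrist looks at the screws and the key.

```bash
python3 - <<'E'
from h import *
R=down(-90)
out=[]
for i,(x,y,z) in enumerate([(.565,-.22,.30),(.487,.155,.25)]):
    ctrl.goto([x,y,z],R);P=params("wrist");im=ctrl.read_camera("wrist")
    np.save(f"pose{i}.npy",P[1]);cv2.imwrite(f"pics/w{i}.png",im);out.append(im)
    print(ctrl.current_t(),ctrl.current_tool_pos(),ctrl.current_q())
cv2.imwrite("pics/d.png",cv2.resize(np.hstack(out),(800,300)))
for i in (0,1): cv2.imwrite(f"pics/e{i}.png",cv2.resize(out[i],(800,600),interpolation=cv2.INTER_CUBIC))
E
```

```text
1.1583 [ 0.56524373 -0.21859838  0.29926928] [-2.67996733e+01  2.29043690e+01  7.26287194e+01  2.19432542e-02
  8.45354872e+01 -2.68701565e+01]
2.65 [0.4876682  0.15425826 0.2501141 ] [ 1.08688647e+01  1.69862025e+01  8.99197033e+01 -1.09580066e-02
  7.30688958e+01  1.09310907e+01]
```

View pics/e0.png

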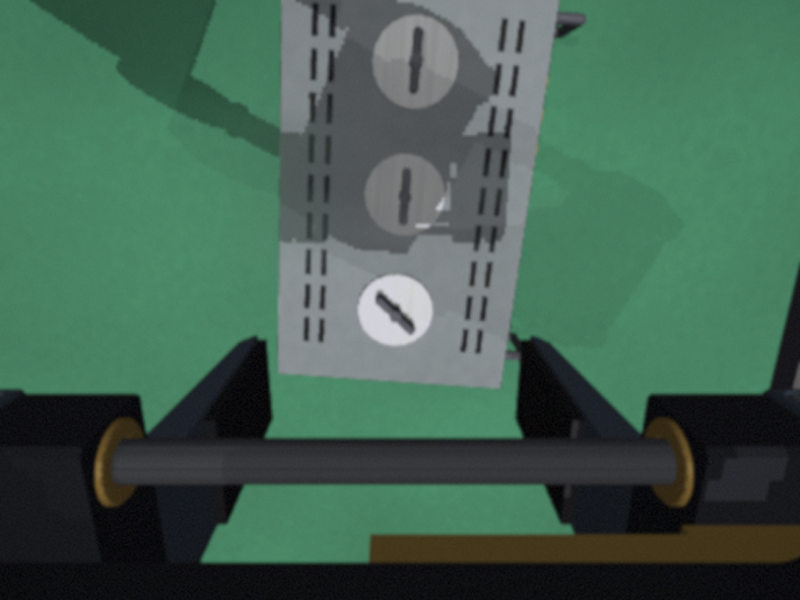

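View pics/e1.png

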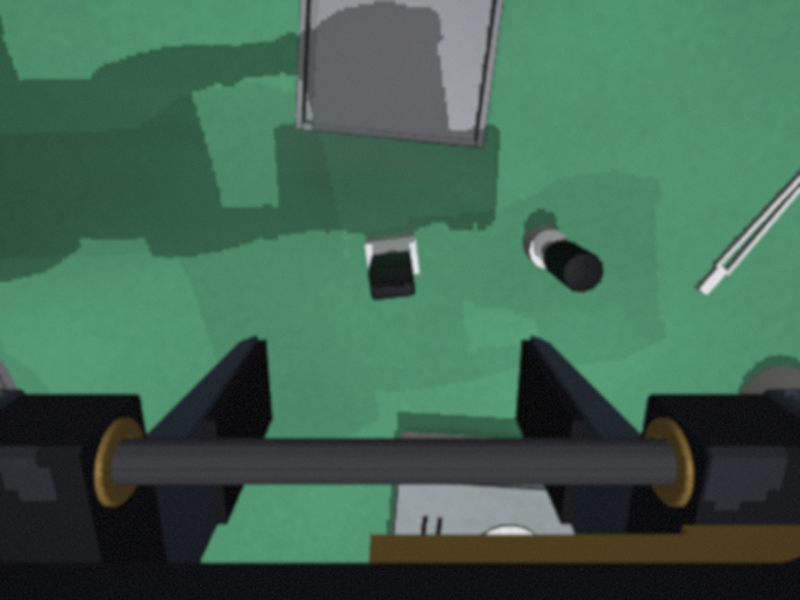

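Wrist view 0 (800 px): askew wing at (395,311), running from (377,293) to (413,331); fastened wings at (405,196) and (416,60). Wrist view 1: key handle top around (391,286), crown edge from (366,241) to (417,236), nut driver at (580,270), near tray edge around (390,137).

```bash
python3 - <<'E'
from h import *
k=.64;p=ctrl.camera_params("wrist")
P0=(p,np.load("pose0.npy"));P1=(p,np.load("pose1.npy"))
a=lambda v:np.degrees(np.arctan2(v[1],v[0]))
def blob(i,box,thr,P,z):
    u0,v0,u1,v1=[int(t*k) for t in box]
    g=cv2.imread(f"pics/w{i}.png").max(2)[v0:v1,u0:u1]
    cs,_=cv2.findContours((g<thr).astype(np.uint8),cv2.RETR_EXTERNAL,cv2.CHAIN_APPROX_NONE)
    c=max(cs,key=cv2.contourArea)[:,0]+[u0,v0]
    w=np.array([px2w(P,u,v,z)[:2] for u,v in c],np.float32)
    r=cv2.minAreaRect(w);b=cv2.boxPoints(r);e=max([b[1]-b[0],b[2]-b[1]],key=np.linalg.norm)
    print(i,np.round(r[0],4),np.round(r[1],4),"long axis",round(a(e)%180,1))
blob(0,(368,280,422,342),110,P0,.102)
blob(0,(395,160,417,235),65,P0,.102)
blob(0,(405,20,427,105),65,P0,.102)
for c in [(396,311),(405,196),(416,61)]: print(px2w(P0,c[0]*k,c[1]*k,.102).round(4))
ed=[px2w(P0,u*k,v*k,.085) for u,v in [(279,372),(500,386),(556,0),(281,0)]];print(np.round(ed,3).tolist(),a(ed[2]-ed[1]),a(ed[3]-ed[0]),a(ed[1]-ed[0]))
# key: handle whole, top face, crown edge
im=cv2.imread("pics/w1.png")
blob(1,(355,225,430,310),45,P1,.1)
e=[px2w(P1,u*k,v*k,.024) for u,v in [(366,242),(416,235)]];print("crown",e,a(e[1]-e[0]),np.linalg.norm(e[1]-e[0]))
e=[px2w(P1,u*k,v*k,.1) for u,v in [(373,298),(414,294),(369,268),(411,264)]];print("top",np.round(e,4).tolist())
t=[px2w(P1,u*k,v*k,.025) for u,v in [(297,129),(483,146),(503,0),(303,0)]];print("tray",np.round(t,3).tolist())
cv2.imwrite("pics/f.png",np.hstack([cv2.resize(im[140:200,225:280],(440,480),interpolation=cv2.INTER_CUBIC),cv2.resize(cv2.imread("pics/w0.png")[180:225,230:275],(360,480)[::1],interpolation=cv2.INTER_CUBIC)]))
E
```

```text
0 [ 0.5667 -0.258 ] [0.0078 0.0381] long axis 133.4
0 [ 0.5723 -0.1665] [0. 0.] long axis 0.0
0 [ 0.5791 -0.094 ] [0.0156 0.0033] long axis 85.8
[ 0.5673 -0.2576  0.102 ]
[ 0.5736 -0.1714  0.102 ]
[ 0.5803 -0.0835  0.102 ]
[[0.471, -0.316, 0.085], [0.654, -0.329, 0.085], [0.674, -0.044, 0.085], [0.49, -0.044, 0.085]] 85.991390975711 85.94192695648223 -3.9612423278177613
1 [0.4859 0.1562] [0.0269 0.0277] long axis 97.4
crown [array([0.46654962, 0.16323703, 0.024     ]), array([0.5058352 , 0.16874097, 0.024     ])] 7.975274179162761 0.0396692552650589
top [[0.4747, 0.1405, 0.1], [0.5016, 0.1432, 0.1], [0.4723, 0.1607, 0.1], [0.4994, 0.1634, 0.1]]
tray [[0.417, 0.248, 0.025], [0.555, 0.236, 0.025], [0.564, 0.332, 0.025], [0.426, 0.332, 0.025]]
```

View pics/f.png

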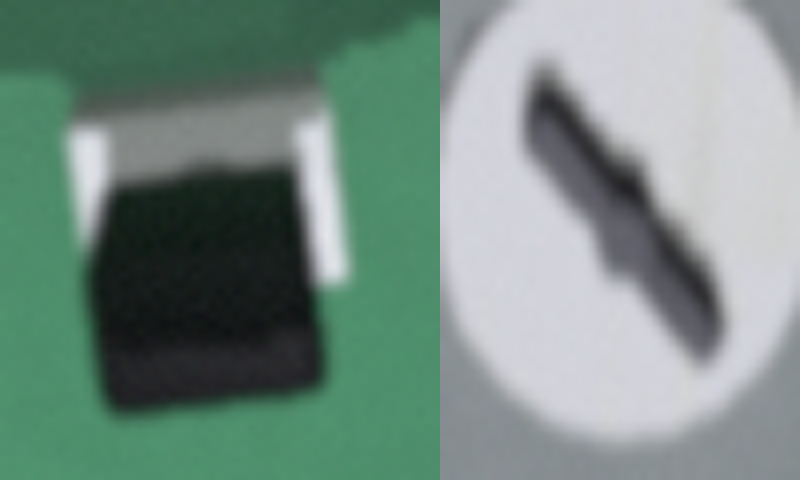

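Key at (0.4875, 0.1515), long axis about 7°: crown 39.7 mm and handle 27×20 mm measured, which fits the description. Screw at (0.567, -0.259), wing at 133° with the row at 86°, leaving 0.83 rad to turn; the row extrapolates to the same point. Now grasping.

```bash
python3 - <<'E'
from h import *
R=down(7)
ctrl.goto([.4875,.1515,.18],R)
print(ctrl.current_q().round(1))
print(ctrl.move_l([.4875,.1515,.060],vel=.1,contact_N=15))
z0=ctrl.current_tool_pos()[2]
ctrl.command_gripper(0.0)
print(ctrl.current_tool_pos(),ctrl.current_grip_width()*91,ctrl.current_grasp_force(),ctrl.current_contact_force())
ctrl.move_l([.4875,.1515,.25],vel=.15)
print(ctrl.current_grip_width()*91,ctrl.current_grasp_force(),ctrl.current_contact_force(),ctrl.current_t())
ctrl.goto([.567,-.259,.25],down(-47))
P=params("wrist");np.save("pose2.npy",P[1]);im=ctrl.read_camera("wrist")
cv2.imwrite("pics/w2.png",im);cv2.imwrite("pics/g.png",cv2.resize(im,(800,600)))
print(ctrl.current_q().round(1),ctrl.current_tool_pos(),ctrl.current_t(),z0)
E
```

```text
[ 10.5  21.4  95.5  -0.   63.  -86.4]
False
[0.48736117 0.15149489 0.05989687] 21.845340896799755 29.999642372131348 [ 0.44960954 -0.71284013 -1.87071281]
21.55348441935433 29.99963343143463 [ 0.16691056 -0.92607276 -1.66044801] 8.0333
[-29.9  26.4  74.5   0.   79.1 -73. ] [ 0.56726508 -0.25770694  0.25008363] 9.625 0.0604615864217896
```

View pics/g.png

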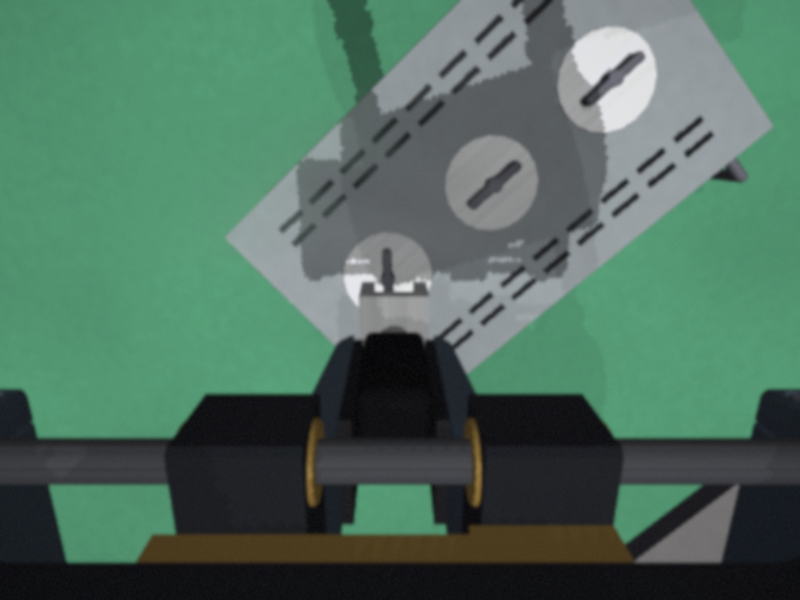

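The picture shows the key held with its fork facing down. The wing, at (386,268), runs vertically in the image, parallel to the slot; the crown spans columns 362 to 428. I'll compute the lateral offset.

```bash
python3 - <<'E'
from h import *
k=.64;P=(ctrl.camera_params("wrist"),np.load("pose2.npy"));R=ctrl.current_eef_rot();t=ctrl.current_tool_pos()
f=lambda u,v,z:(R.T@(px2w(P,u*k,v*k,z)-t)*1000).round(1)
print("wing tip",f(386.5,250,.102),"lower",f(387.5,280,.102))
L,Rr,T=f(344,277,.088),f(432,277,.088),f(388,233,.088);print("washer",L,Rr,T)
zc=.25-.06+.024
print("crown",f(362,296,zc),f(428,296,zc), "jaw tops", f(362,287,zc-.016),f(428,287,zc-.016))
print(t)
E
```

```text
wing tip [ 18.2  -3.7 148.1] lower [ -1.5  -3.1 148.1]
washer [ -3.2 -32.6 162.1] [ -3.2  26.7 162.1] [ 26.6  -2.8 162.1]
crown [ 21.5 -12.6  36.1] [21.5 15.3 36.1] jaw tops [ 21.  -13.6  52.1] [20.9 16.4 52.1]
[ 0.56726508 -0.25770694  0.25008363]
```

```bash
python3 - <<'E'
from h import *
x,y=.5665,-.262
ctrl.move_l([x,y,.185],vel=.08);ctrl.sleep(.3)
print(ctrl.current_tool_pos())
c=ctrl.move_l([x,y,.1505],vel=.03,contact_N=10)
print(c,ctrl.current_tool_pos(),ctrl.current_contact_force(),ctrl.current_wrist_torque(),ctrl.current_t())
q=ctrl.current_q();print(q.round(2))
E
```

```text
[ 0.56662318 -0.26202753  0.18530134]
False [ 0.56661342 -0.2620666   0.15071668] [-0.21211179  0.3762345  -1.39137975] [ 0.02396602 -0.06258402 -0.02957676] 12.1917
[-30.3   31.84  81.45  -0.    66.7  -73.3 ]
```

```bash
python3 - <<'E'
from h import *
q0=np.array(ctrl.current_q())
for d in [15,30,42,50,55,59,62,64,66,68,70,72,74,76,78]:
    q=q0.copy();q[5]+=d;ctrl.movej(q)
    f=ctrl.current_contact_force();m=ctrl.current_wrist_torque()
    print(d,np.round(f,1),np.round(m,3),round(ctrl.current_t(),2))
    if abs(m[2])>.45 or np.linalg.norm(f)>25: break
im=ctrl.read_camera("wrist");P=params("wrist");np.save("pose3.npy",P[1])
cv2.imwrite("pics/w3.png",im);cv2.imwrite("pics/h.png",cv2.resize(im,(800,600)))
E
```

```text
15 [-0.3 -1.  -2. ] [-0.14   0.05  -0.002] 12.56
30 [-1.7 -2.4 -1.2] [-0.511  0.424  0.071] 12.93
42 [-2.1 -1.1 -2.5] [-0.328  0.501  0.063] 13.25
50 [-1.4 -1.1 -2.8] [-0.187  0.494  0.076] 13.52
55 [-3.3 -1.  -2.4] [-0.173  0.708  0.026] 13.77
59 [-2.9 -0.2 -2.5] [-0.122  0.675  0.048] 14.02
62 [-3.2  0.6 -3.8] [-0.111  0.762  0.05 ] 14.27
64 [-3.4  0.2 -1.9] [-0.032  0.789  0.032] 14.52
66 [-3.1 -0.5 -2.7] [-0.071  0.804  0.079] 14.77
68 [-4.3 -0.6 -2.6] [-0.167  0.962  0.415] 15.02
70 [-3.1 -0.3 -2.5] [-0.13   0.934  1.021] 15.27
```

View pics/h.png

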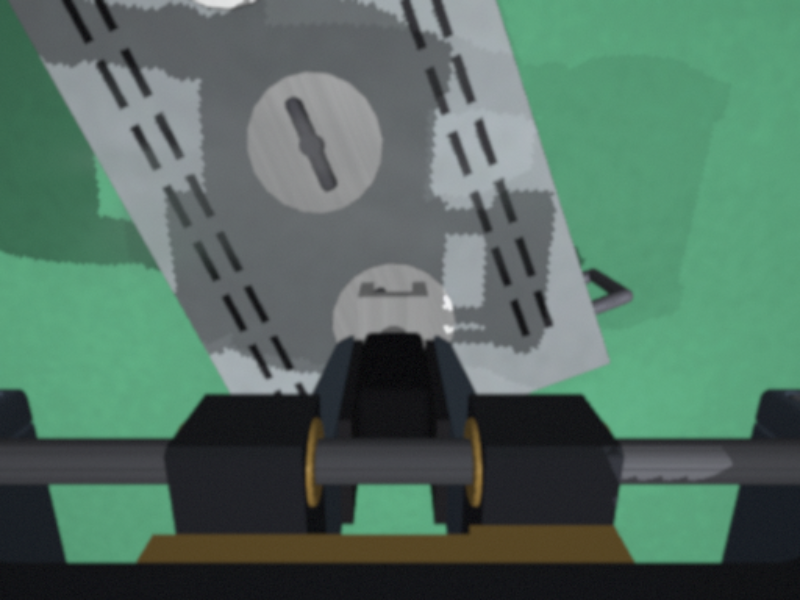

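The torque rose sharply to 1.0 N m at 70°, so the hard stop is reached. In the picture the fork at (393,290) sits over the wing, rotated about 20° past the row. Next: back off to centre, lift, and look.

```bash
python3 - <<'E'
from h import *
q=np.array(ctrl.current_q());q[5]-=19;ctrl.movej(q)
print(np.round(ctrl.current_contact_force(),1),np.round(ctrl.current_wrist_torque(),3))
t=ctrl.current_tool_pos();ctrl.move_l([t[0],t[1],.19],vel=.05)
ctrl.move_l([t[0],t[1],.27],vel=.15)
t=ctrl.current_tool_pos()
ctrl.goto([t[0]-.01,t[1]-.05,.30],down(-90))
P=params("wrist");np.save("pose4.npy",P[1]);im=ctrl.read_camera("wrist")
cv2.imwrite("pics/w4.png",im);cv2.imwrite("pics/i.png",cv2.resize(im,(800,600)))
print(ctrl.current_grip_width()*91,ctrl.current_t())
E
```

```text
[-0.   0.2 -2.5] [ 0.    -0.016 -0.007]
21.325619361320076 17.7583
```

View pics/i.png

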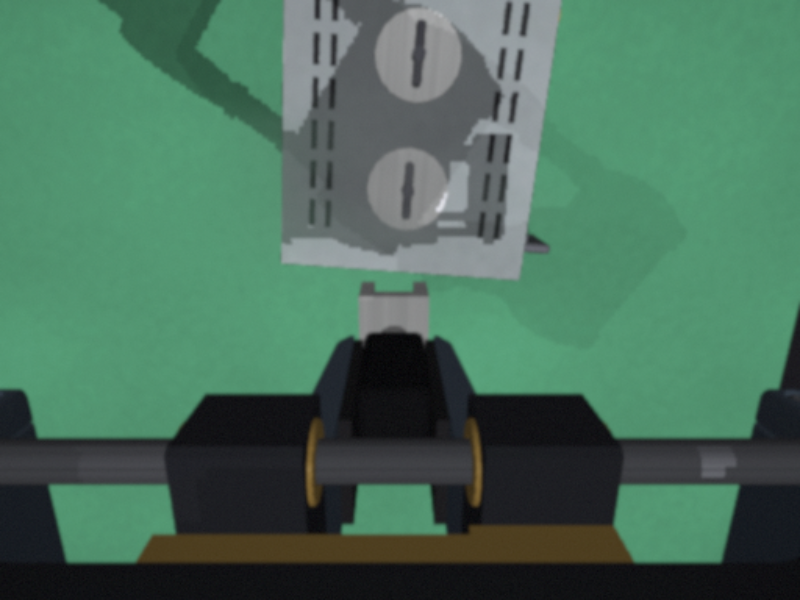

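Both visible wings, the end one at (407,190) and its neighbour at (418,53), lie in line with the row. Now the tray, centre about (0.491, 0.313).

```bash
python3 - <<'E'
from h import *
x,y=.491,.313;R=down(-90)
ctrl.goto([x,y,.25],R)
ctrl.move_l([x,y,.085],vel=.12);ctrl.sleep(.3)
c=ctrl.move_l([x,y,.062],vel=.015,contact_N=5)
print(c,ctrl.current_tool_pos(),ctrl.current_contact_force(),ctrl.current_t())
t=ctrl.current_tool_pos()
ctrl.command_gripper(0.5);ctrl.sleep(.2)
ctrl.move_l([x,y,.25],vel=.12)
P=params("wrist");np.save("pose5.npy",P[1]);im=ctrl.read_camera("wrist")
ctrl.goto([x-.02,y-.2,.30],R)
im2=ctrl.read_camera("scene");print(ctrl.current_t())
cv2.imwrite("pics/j.png",np.hstack([cv2.resize(im,(400,300)),cv2.resize(im2,(400,300))]))
cv2.imwrite("pics/w5.png",im)
E
```

```text
True [0.49096109 0.31297138 0.06479206] [-2.28845958 -1.60321146  7.97754356] 23.05
26.45
```

View pics/j.png

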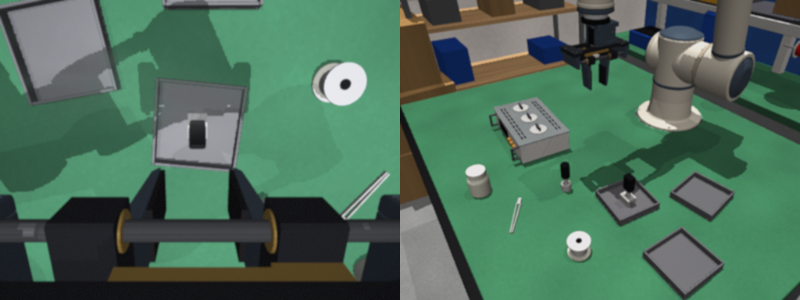

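The left picture shows the key standing upright at about (198,128), centred in the tray that spans (152–247, 80–170). The right picture shows it upright in the right tray at (628,188), with the gripper clear and empty. Handing in.

```bash
python3 -c "
from bench import ctrl
print(ctrl.sign_off(),ctrl.current_t())"
```

```text
the job is handed in; nothing more can be done
the job is handed in; nothing more can be done
```

I turned the askew screw clockwise to its hard stop, with its wing now in line with the row, then stood the key upright in the middle of the right-hand tray and handed the job in at about 26.5 s.

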